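Tip the re-papered sanding block out of its gluing nest

ROBOT

A 6-joint arm with a two-finger parallel gripper is mounted at the origin on a cart in front of the work surface, level with it; the furniture and walls round the work are solid. World frame = base frame: x ahead of the robot, y to its left, z up, the work surface at z = 0. Lengths are in m, angles in rad, forces in N, time in s.
With the tool pointing down it reaches from about 0.3 to 0.775 m from the base axis. Payload 14.6 kg.
Tool frame: the origin (TCP) lies at the very end of the fingers, on their centre line; the grasp point (between the pads) lies 19 mm behind it; z points along the fingers, y is the line along which they close (so a half turn about z gives the same grasp; the last joint's range is limited). The gripper opens to 94 mm and grips with 3 to 60 N. Pads are 16 mm wide; open, the fingers measure 119 mm over their backs; the gripper's body (75 mm by 177 mm) begins 78 mm behind the grasp point.
Start: joints at [-1.268, 0.3, 1.521, -0, 1.321, -0.067], TCP at [0.199, -0.513, 0.205] pointing down, gripper open.
Joint ranges: [-3.03, 3.03], [-0.79, 2.21], [0.23, 2.52], [-1.04, 4.18], [0, 3.07], [-2.55, 2.55]. Speed limits (rad/s): [2.22, 2.22, 2.57, 3.14, 3.14, 3.14].

INTERFACE

Orientations are given as [roll, pitch, yaw] about the fixed x, y, z axes, in that order (R = Rz(yaw) Ry(pitch) Rx(roll)).
In Python, from station import ctrl gives the robot as it stands.
- The arm moves only by the shell command python3 -m pendant 'ROWS' [OPENING] [FORCE]. ROWS is JSON, a list of rows, each a list of 2 entries, a list of its own where there are three numbers: the shift along the world's x, y, z in cm, then the turn about the world's z in rad. A call has 1 to 20 rows; each row shifts and turns the commanded pose from where the row before left it; what a row does not reach is not made up. A row lasts 1/12 s, in which the tool goes at most 41.7 mm and 7.16 degrees, less where a joint would pass 70% of its speed; a pose out of reach is approached as far as the arm can. A call is refused whole if a number of a shift passes 4.17 or a number of a turn 0.125, either way. A call with a gripper value outside its range is refused whole. OPENING is the opening, from 0 (shut) to 1 (fully open), set as the call begins (- or left out, the last holds). The fingers move at their own pace and stop on an object; FORCE is the grip in N (left out, the last holds). Time passes only in rows, so rows that do not move let the fingers close. It gives the time, the measured TCP pose, the force, the opening and the grip force at its end, in the units of the state.
- ctrl.get_obs(): the state, without advancing time (a new reading comes with each control period).
- ctrl.camera(name): name is "side" or "top" or "wrist"; returns a dict with "color" (384x512x3 uint8, red, green, blue), "intrinsics" (3x3 intrinsics, pixels), "camera_from_world" (4x4, takes a point from world to camera coordinates). Camera axes: x right, y down, z forward; pixel columns grow to the right and rows downward; lengths in m; the calibration is good to about 2 mm. A picture is of the moment at which its call begins. There is no depth.
- ctrl.hand_in(): hands the job in; it is judged then, once.
The state is a dict: "time_s": time; "qpos": joint angles; "joint_vel": joint speeds; "tau": joint torques, N m; "ee_pos": TCP position; "eef_rot": TCP orientation; "force": force on the tool from outside, world axes, zero at the start; "moment": the same for the moment, N m; "grip_width": finger opening in m; "grip_force": force on a finger pad.
Only numpy, scipy, OpenCV 4.12 (cv2) and the standard library are available. Lean on these libraries where they do the work, as an engineer would, in place of code of your own. Each camera call takes 0.05 s, during which the arm holds its last target. There are 200 camera calls.

TASK

The sanding block has been re-papered and sits flush in the blue gluing nest, where fingers cannot get round it. Press it down at the end next to the yellow mark so that it rocks over and its other end stands up out of the nest, then lift it out by that raised end and set it down gently, without dropping it, on the drying stand: flat on the two rubber bars, inside the low frame, same face up. Leave the loose chisel, whetstone and small green box where they are.

Things in the scene. Friction and masses are not known exactly. Their poses are not given: they have to be found in the camera images.
- block: the sanding block, tan cork with abrasive paper, 50 wide (x) x 90 long (y) x 31 high (z) mm, about 0.1 kg. Origin below its middle: the solid box spans x -24..+26, y -45..+45, z +1..+32 mm. z points out of its upper face. It starts level in the nest, long axis along the nest's y, upper face flush with the nest's rim.
- nest: blue gluing nest, fixed to the table, body x -41..+41, y -60..+78 mm, rim 55 mm above the table, on a 104 x 154 mm foot plate. Origin at table height under the middle of the level block (x across, y along the pocket). The pocket is 54 mm wide; its -y end wall is 3 mm from the block. A yellow bar marks the rim at the +y end.
- nest_edge (a point): middle of the edge across the pocket floor, 24 mm above the table, 3.4 mm towards +y of the nest's origin; nest's axes. Towards -y the floor is level, towards +y it falls at 24 degrees. The block rocks over this edge until it lies on the falling floor; past about 13 degrees it falls over by itself, and it stays tilted when let go.
- nest_press (a point): where to press: on the level block's upper face, 36 mm from its middle towards the yellow bar (+y), 55 mm above the table. The face swings round nest_edge as it goes down, so this point moves some 10 mm towards +y while sinking 16 mm: follow it that way; straight down the fingertip's friction can hold the block back. Under 5 N is enough.
- nest_raised (a point): middle of the upper edge of the block's raised (-y) end once it is rocked over, 72 mm above the table, 17 mm over the rim. There the block is gripped across its 50 mm width, and lifts straight out.
- stand: drying stand, fixed to the table: plywood board 92 x 136 mm (x by y), low dark frame, inside 66 x 110 mm, its top 28 mm above the table, wall 7 mm. Two rubber-topped bars run along x at y = +-28 mm, tops 20 mm above the table. Origin at table height under its centre; the block's long axis goes along y, either end first.
- stand_seat (a point): centre of the stand at the height of the bars' tops (20 mm above the table); same axes as the stand
- chisel: loose turning chisel with brown wooden handle, 250 mm long, 28 mm high, lying between nest and stand; origin under its middle; leave it alone
- whetstone: loose grey whetstone 33 x 68 x 27 mm at the back; origin under its middle; leave it alone
- green_box: loose small green plastic box 71 x 103 x 34 mm on the right; origin under its middle; leave it alone
Things that resemble listed ones, but are neither listed nor needed, are in the scene too. There is more than one size of the block; the job needs the smaller.

How it is judged:
By the outcome, as a careful person would: the job done as asked, in the order asked, and still so for the second after the job is handed in, with the robot touching nothing.
It also fails if it takes over 45 s, if anything falls off the work surface, if the arm or the gripper's body presses on something with over 40 N, if the wrist force passes 120 N, or if a joint passes its speed limit or range.

## Working session

There is one attempt and no reset: what is moved stays moved. The work goes in short steps, Python scripts to look and compute and a shell command to move; the robot and the scene stay as the last step left them, time stands still between calls to the robot, and variables do not carry over. Pictures are saved under pics/ and viewed, at most 10 in all, crops included, and the job is handed in when it is done.

```bash
mkdir -p pics; cat > h.py <<'E'
import numpy as np,cv2
from station import ctrl
def snap(n,f):
    c=ctrl.camera(n); cv2.imwrite(f'pics/{f}.png',c['color'][...,::-1]); np.savez(f'pics/{f}.npz',K=c['intrinsics'],T=c['camera_from_world']); return c
def load(f):
    d=np.load(f'pics/{f}.npz'); return d['K'],d['T']
def back(f,uv,z):
    K,T=load(f); R,t=T[:3,:3],T[:3,3]; o=-R.T@t
    d=R.T@np.linalg.inv(K)@np.array([uv[0],uv[1],1.]); return o+d*(z-o[2])/d[2]
def proj(f,p):
    K,T=load(f); q=K@(T[:3,:3]@np.array(p)+T[:3,3]); return q[:2]/q[2]
E
python3 - <<'E'
from h import *
snap('top','top0'); snap('side','side0')
for f in('top0','side0'):
    i=cv2.imread(f'pics/{f}.png'); cv2.imwrite(f'pics/{f}b.png',cv2.resize(i,(800,600),interpolation=cv2.INTER_CUBIC))
print(ctrl.get_obs())
E
```

```text
{'time_s': 0.1, 'qpos': array([-1.26761185e+00,  3.00447445e-01,  1.52151558e+00, -3.79457727e-05,
        1.32066795e+00, -6.66364569e-02]), 'joint_vel': array([ 0.00069158, -0.00385633, -0.00099038,  0.00050167,  0.00133788,
       -0.00168029]), 'tau': array([ 1.34171146e-04, -5.32644832e+01, -3.53286231e+01,  7.09198276e-02,
        2.34908215e-02, -4.30771058e-05]), 'ee_pos': array([ 0.19869794, -0.51261019,  0.204927  ]), 'eef_rot': array([-3.14055419e+00, -3.24652433e-05,  3.69830331e-01]), 'force': array([0.52719411, 0.53226962, 0.27004018]), 'moment': array([ 0.06715781, -0.06028799,  0.05188973]), 'grip_force': 0.0, 'grip_width': 0.09393515287077446}
```

View pics/top0b.png

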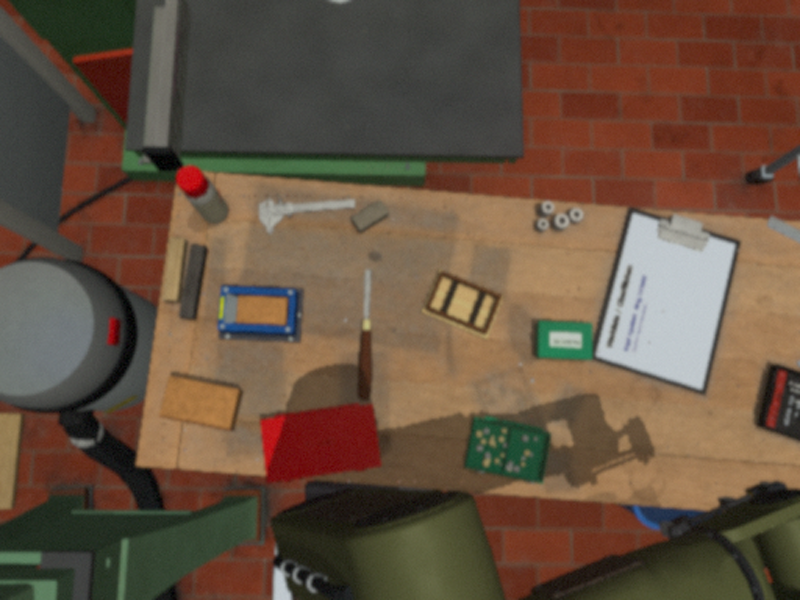

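View pics/side0b.png

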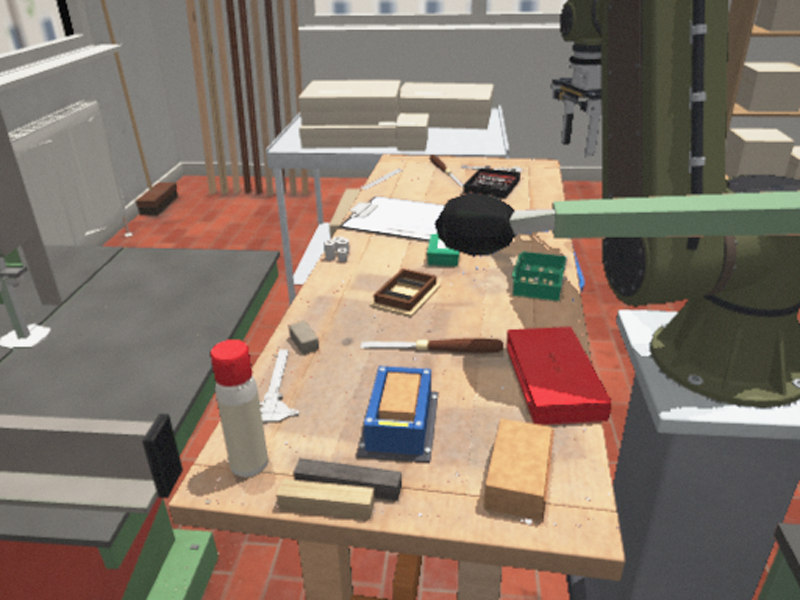

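The top view shows the nest centred near (260,311) with its yellow bar at (222,306), and the stand near (462,303). The chisel lies between them at x≈366. Next I'll take an enlarged crop.

```bash
python3 - <<'E'
from h import *
i=cv2.imread('pics/top0.png')
a=cv2.resize(i[170:230,130:210],(800,600),interpolation=cv2.INTER_CUBIC)[:, :]
b=cv2.resize(i[165:225,260:340],(800,600),interpolation=cv2.INTER_CUBIC)
cv2.imwrite('pics/crop.png',np.vstack([cv2.resize(a,(400,300)),cv2.resize(b,(400,300))]))
cv2.imwrite('pics/crop.png',cv2.resize(np.hstack([a,b]),(800,300)))
E
```

```text
(no output)
```

View pics/crop.png

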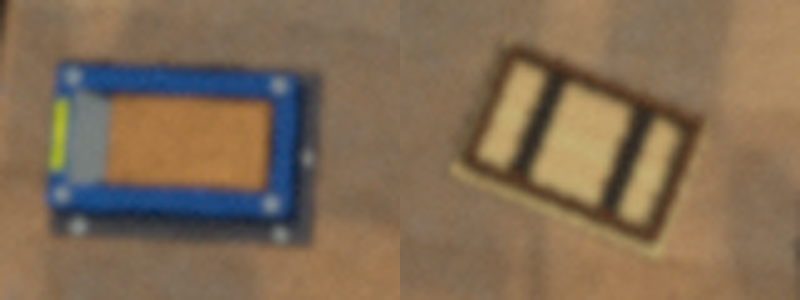

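```bash
cat > m.py <<'E'
from h import *
def fit(local,world):
    l=np.array(local);w=np.array(world);lc,wc=l.mean(0),w.mean(0)
    A=(l-lc).T@(w-wc); th=np.arctan2(A[0,1]-A[1,0],A[0,0]+A[1,1]); c,s=np.cos(th),np.sin(th);R=np.array([[c,-s],[s,c]])
    t=wc-R@lc; print('res mm',np.round(1e3*(l@R.T+t-w),1).tolist()); return t,th,R
if __name__=='__main__':
    px=lambda P,u0,x0,v0:[(u0+(x-x0)/5-.4,v0+y/5-.4) for x,y in P]
    # img left=+y, img up=+x
    N=[back('top0',p,.055)[:2] for p in px([(57,62),(301,72),(296,222),(48,210)],130,0,170)]
    t,th,R=fit([(.041,.078),(.041,-.060),(-.041,-.060),(-.041,.078)],N); print('nest',t,th)
    for n,q in dict(press=(0,.036),edge=(0,.0034),yellow=(0,.07)).items(): print(n,R@q+t)
    S=[back('top0',p,.028)[:2] for p in px([(513,44),(705,122),(657,242),(465,165)],260,400,165)]
    t,th,R=fit([(.04,.062),(.04,-.062),(-.04,-.062),(-.04,.062)],S); print('stand',t,th)
E
python3 m.py
```

```text
res mm [[-2.2, -1.6], [-1.7, -0.3], [2.8, 1.9], [1.0, -0.1]]
nest [0.5360345  0.19003283] -0.02382086057840595
press [0.53689197 0.22602262]
edge [0.53611549 0.19343187]
yellow [0.53770181 0.26001297]
res mm [[1.3, 0.6], [0.9, -1.3], [-2.0, -1.2], [-0.2, 1.8]]
stand [ 0.55926091 -0.18087567] -0.3777981392969139
```

```bash
python3 - <<'E'
from h import *
k=1/1.5625
for f in('top0','side0'):
    K,T=load(f); print(f,'cam',-T[:3,:3].T@T[:3,3])
for uv in((475,222),(790,215)):
  for z in(.1,.3,.5,.7,.9,1.1,1.3):
    p=back('side0',(uv[0]*k,uv[1]*k),z); print(uv,z,p.round(2),(proj('top0',p)/k).round())
E
```

```text
top0 cam [ 0.34104934 -0.02487031  1.33087692]
side0 cam [0.45799006 0.93120686 0.63840404]
(475, 222) 0.1 [ 0.42 -0.33  0.1 ] [555. 372.]
(475, 222) 0.3 [0.44 0.14 0.3 ] [269. 351.]
(475, 222) 0.5 [0.45 0.61 0.5 ] [-163.  320.]
(475, 222) 0.7 [0.46 1.08 0.7 ] [-885.  267.]
(475, 222) 0.9 [0.47 1.55 0.9 ] [-2342.   160.]
(475, 222) 1.1 [0.49 2.01 1.1 ] [-6826.  -168.]
(475, 222) 1.3 [0.5  2.48 1.3 ] [233827.  17437.]
(790, 215) 0.1 [-0.24 -0.4   0.1 ] [613. 794.]
(790, 215) 0.3 [0.02 0.09 0.3 ] [289. 660.]
(790, 215) 0.5 [0.28 0.59 0.5 ] [-169.  471.]
(790, 215) 0.7 [0.54 1.08 0.7 ] [-865.  183.]
(790, 215) 0.9 [0.8  1.58 0.9 ] [-2050.  -307.]
(790, 215) 1.1 [1.06 2.08 1.1 ] [-4518. -1326.]
(790, 215) 1.3 [1.31 2.57 1.3 ] [-12808.  -4751.]
```

```bash
python3 -m pendant '[[[1.7,3.7,0],0.059],[[1.7,3.7,0],0.059],[[1.7,3.7,0],0.059],[[1.7,3.7,0],0.059],[[1.7,3.7,0],0.059],[[1.7,3.7,0],0.059],[[1.7,3.7,0],0.059],[[1.7,3.7,0],0.059],[[1.7,3.7,0],0.059],[[1.7,3.7,0],0.059],[[1.7,3.7,0],0.059],[[1.7,3.7,0],0.059],[[1.7,3.7,0],0.059],[[1.7,3.7,0],0.059],[[1.7,3.7,0],0.059],[[1.7,3.7,0],0.059],[[1.7,3.4,0],0.059],[[1.7,2,0],0.059],[[1.7,0,0],0.059],[[0,0,0],0.056]]' 0 20
python3 - <<'E'
from h import *
snap('wrist','w0')
i=cv2.imread('pics/w0.png'); cv2.imwrite('pics/w0b.png',cv2.resize(i,(800,600),interpolation=cv2.INTER_CUBIC))
E
```

```text
time_s: 1.77
ee_pos: [0.5232, 0.1344, 0.2045]
eef_rot: [-3.141, 0.0, 1.552]
force: [-0.3, -1.1, -0.2]
grip_width: 0.0008
grip_force: 0.0
```

View pics/w0b.png

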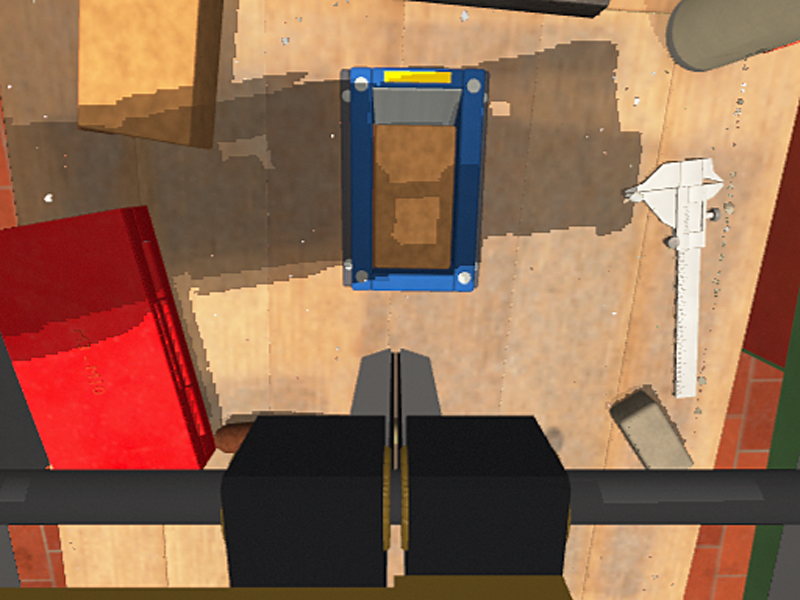

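The nest rim corners read (349,69), (489,69), (477,291) and (351,291). The block's top face corners are (373,125), (456,125), (454,269) and (374,268), and it sits level.

```bash
python3 - <<'E'
from h import *
from m import fit
k=1/1.5625
N=[back('w0',(u*k,v*k),.055)[:2] for u,v in((349,69),(489,69),(477,291),(351,291))]
t,th,R=fit([(-.041,.078),(.041,.078),(.041,-.06),(-.041,-.06)],N);print('nest',t,th)
N=[back('w0',(u*k,v*k),.055)[:2] for u,v in((373,125),(456,125),(454,269),(374,268))]
t,th,R=fit([(-.024,.045),(.026,.045),(.026,-.045),(-.024,-.045)],N);print('block',t,th)
print('press',R@(.001,.036)+t); print(ctrl.get_obs()['ee_pos'])
E
```

```text
res mm [[0.8, 1.1], [-1.2, 0.4], [-0.8, -1.2], [1.2, -0.4]]
nest [0.53853266 0.19125283] -0.02830668316462084
res mm [[0.7, 0.2], [-0.4, 0.3], [-1.5, 0.2], [1.2, -0.7]]
block [0.53636892 0.19202155] -0.01610045766560881
press [0.53794838 0.22800078]
[0.52229114 0.13382247 0.20452198]
```

```bash
python3 -m pendant '[[[0.5,3,0],0],[[0.5,3,0],0],[[0.6,3.3,0],0],[[0,0,-3],0],[[0,0,-3],0],[[0,0,-3],0],[[0,0,-3],0],[[0,0,-1],0],[[0,0,0],0],[[0,0,0],0],[[0,0,0],0]]'
```

```text
time_s: 2.73
ee_pos: [0.5387, 0.2264, 0.0775]
eef_rot: [3.139, -0.001, 1.546]
force: [0.4, -0.1, 0.1]
grip_width: 0.0007
grip_force: 0.0
```

```bash
python3 -m pendant '[[[0,0,-1],0],[[0,0,-0.9],0],[[0,0,0],0],[[0,0,0],0],[[0,0.1,-0.15],0],[[0,0.1,-0.15],0],[[0,0.1,-0.15],0],[[0,0.1,-0.15],0],[[0,0,0],0]]'
```

```text
time_s: 3.48
ee_pos: [0.5377, 0.2304, 0.0503]
eef_rot: [-3.142, 0.0, 1.547]
force: [-0.4, -0.2, 0.0]
grip_width: 0.0003
grip_force: 0.0
```

```bash
python3 -m pendant '[[[0,0.1,-0.16],0],[[0,0.1,-0.16],0],[[0,0.1,-0.17],0],[[0,0.1,-0.17],0],[[0,0.05,-0.17],0],[[0,0.05,-0.17],0],[[0,0.05,-0.1],0],[[0,0,0],0],[[0,0,0],0]]'; python3 - <<'E'
from h import *
snap('side','s1')
i=cv2.imread('pics/s1.png'); cv2.imwrite('pics/s1b.png',cv2.resize(i[210:310,200:320],(720,600),interpolation=cv2.INTER_CUBIC))
E
```

```text
time_s: 4.23
ee_pos: [0.5392, 0.2363, 0.0422]
eef_rot: [3.138, -0.001, 1.547]
force: [-5.4, 0.9, 25.8]
grip_width: 0.0005
grip_force: 12.0
```

View pics/s1b.png

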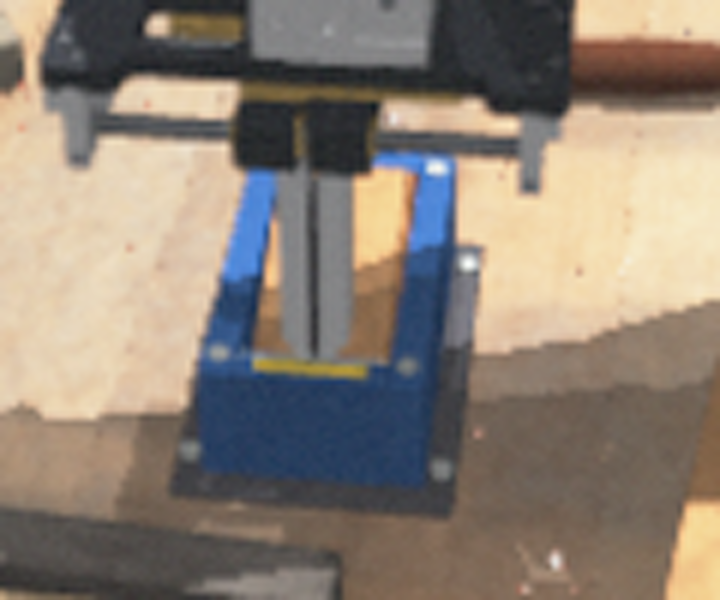

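```bash
python3 -m pendant '[[[0,0,1.3],0],[[0,0,3],0],[[0,0,3],0],[[0,-2,3],0],[[0,-3,2],0],[[0,-3.7,0],0],[[0,-3,0],0],[[0,0,0],0],[[0,0,0],0],[[0,0,0],0]]' 1; python3 - <<'E'
from h import *
snap('wrist','w1')
i=cv2.imread('pics/w1.png'); cv2.imwrite('pics/w1b.png',cv2.resize(i,(800,600),interpolation=cv2.INTER_CUBIC))
snap('side','s2')
E
```

```text
time_s: 5.12
ee_pos: [0.5377, 0.1189, 0.1623]
eef_rot: [-3.141, 0.0, 1.546]
force: [0.6, -0.3, -0.3]
grip_width: 0.0639
grip_force: 0.0
```

View pics/w1b.png

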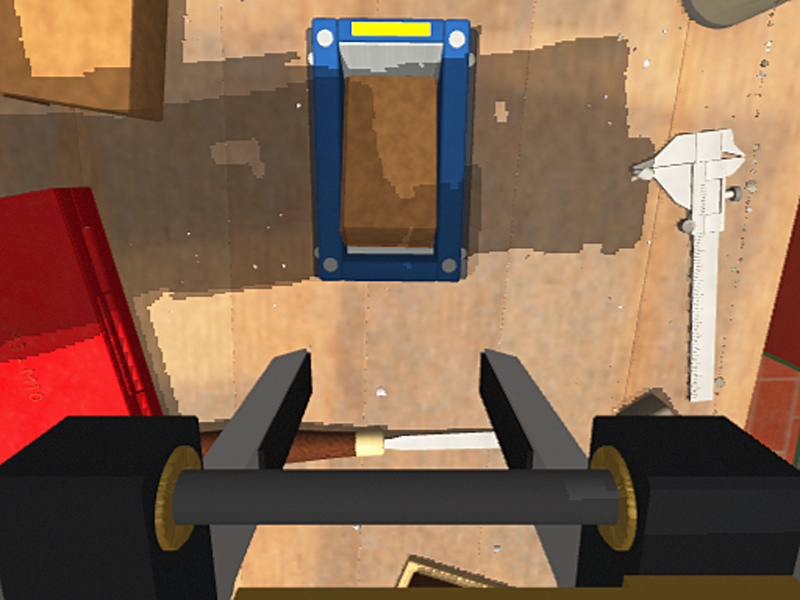

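The block looks rocked over: its -y end face is visible with its upper edge near (343–436, 230). I'll check this against the predicted pose.

```bash
python3 - <<'E'
from h import *
k=1.5625; th=-.024; c,s=np.cos(th),np.sin(th)
w=lambda x,y,z:(.537+c*x-s*y,.191+s*x+c*y,z)
for a in(0,12,24):
  C,S=np.cos(np.radians(a)),np.sin(np.radians(a))
  for x in(-.024,.026):
    print(a,[(proj('w1',w(x,.0034+(y-.0034)*C+z*S,.024-(y-.0034)*S+z*C))*k).round().tolist() for y,z in((-.045,.031),(-.045,0),(.045,.031))])
print([(proj('w1',w(x,y,.055))*k).round().tolist() for x,y in((-.041,.078),(.041,.078),(.041,-.06),(-.041,-.06))])
print('target',w(.001,-.0226,0),ctrl.get_obs()['ee_pos'])
E
```

```text
0 [[347.0, 258.0], [352.0, 250.0], [343.0, 88.0]]
0 [[435.0, 258.0], [431.0, 250.0], [438.0, 88.0]]
12 [[345.0, 247.0], [350.0, 250.0], [345.0, 80.0]]
12 [[436.0, 247.0], [432.0, 250.0], [437.0, 80.0]]
24 [[344.0, 231.0], [349.0, 248.0], [346.0, 77.0]]
24 [[438.0, 231.0], [433.0, 247.0], [436.0, 77.0]]
[[308.0, 19.0], [469.0, 19.0], [460.0, 283.0], [319.0, 283.0]]
target (np.float64(0.5374573640827242), np.float64(0.16838251079151725), 0) [0.53764542 0.11951152 0.16220378]
```

```bash
python3 -m pendant '[[[0,2.5,0],0],[[0,2.4,0],0],[[0,0,-2],0],[[0,0,-3],0],[[0,0,-2.5],0],[[0,0,-1.5],0],[[0,0,-0.8],0],[[0,0,-0.4],0],[[0,0,0],0],[[0,0,0],0],[[0,0,0],0]]' 1
```

```text
time_s: 6.13
ee_pos: [0.5383, 0.1679, 0.0616]
eef_rot: [3.14, -0.0, 1.547]
force: [0.3, 0.3, 0.4]
grip_width: 0.0937
grip_force: 0.0
```

```bash
python3 -m pendant '[[[0,0,-0.3],0],[[0,0,0],0],[[0,0,0],0]]' && python3 -m pendant '[[[0,0,0],0],[[0,0,0],0],[[0,0,0],0],[[0,0,0],0],[[0,0,0],0],[[0,0,0],0],[[0,0,0],0],[[0,0,0],0],[[0,0,0],0],[[0,0,0],0],[[0,0,0],0],[[0,0,0],0]]' 0 30
```

```text
time_s: 6.38
ee_pos: [0.5378, 0.1677, 0.0576]
eef_rot: [3.141, -0.0, 1.547]
force: [-0.5, 0.7, -0.2]
grip_width: 0.094
grip_force: 0.0
time_s: 7.38
ee_pos: [0.5377, 0.1677, 0.0574]
eef_rot: [-3.141, 0.0, 1.547]
force: [-2.1, 0.2, 0.4]
grip_width: 0.0496
grip_force: 30.0
```

Gripped at 50 mm. Now I'll lift slowly, then check.

```bash
python3 -m pendant '[[[0,0,0.4],0],[[0,0,0.6],0],[[0,0,0.8],0],[[0,0,1],0],[[0,0,1.5],0],[[0,0,1.5],0],[[0,0,1.5],0],[[0,0,1.5],0],[[0,0,1.5],0],[[0,0,1.2],0],[[0,0,0.5],0],[[0,0,0],0],[[0,0,0],0],[[0,0,0],0]]'; python3 - <<'E'
from h import *
snap('side','s3')
i=cv2.imread('pics/s3.png'); cv2.imwrite('pics/s3b.png',cv2.resize(i[150:300,180:360],(720,600),interpolation=cv2.INTER_CUBIC))
E
```

```text
time_s: 8.55
ee_pos: [0.5374, 0.1676, 0.1766]
eef_rot: [-3.14, 0.0, 1.547]
force: [0.5, 0.2, -2.1]
grip_width: 0.0497
grip_force: 30.0
```

View pics/s3b.png

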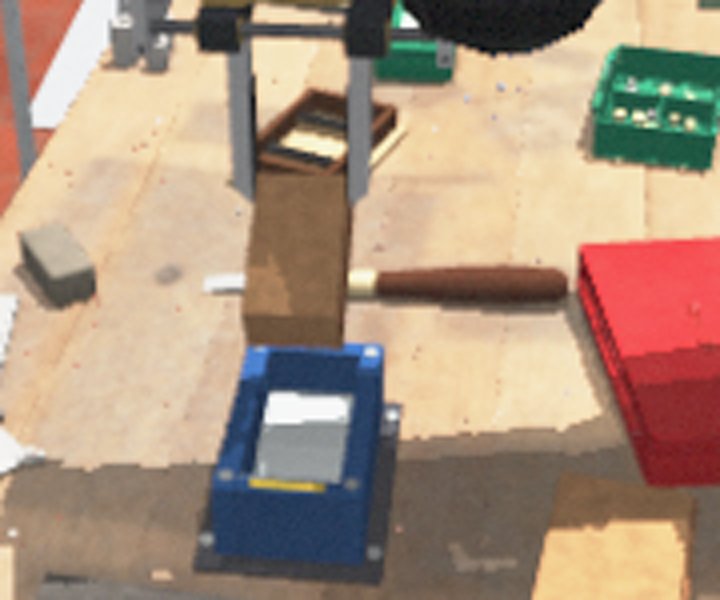

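```bash
python3 - <<'E'
from h import *
for a in(18,24,30,36,45):
  C,S=np.cos(np.radians(a)),np.sin(np.radians(a))
  f=lambda y,z:((proj('s3',(.538,.1676+(y+.036)*C+(z-.025)*S,.1816-(y+.036)*S+(z-.025)*C))-(180,150))*4).round().tolist()
  print(a,f(-.045,.031),f(.045,.031),f(.045,0))
E
```

```text
18 [302.0, 168.0] [288.0, 300.0] [291.0, 336.0]
24 [302.0, 168.0] [289.0, 310.0] [292.0, 340.0]
30 [302.0, 168.0] [290.0, 319.0] [294.0, 343.0]
36 [302.0, 168.0] [291.0, 326.0] [295.0, 344.0]
45 [302.0, 169.0] [292.0, 333.0] [297.0, 343.0]
```

```bash
python3 -m pendant '[[[0,-0.5,0],-0.01],[[0,-1.2,0],-0.02],[[0.1,-2,0],-0.024],[[0.1,-2.5,0],-0.025],[[0.1,-2.8,0],-0.025],[[0.1,-2.8,0],-0.025],[[0.1,-2.8,0],-0.025],[[0.1,-2.8,0],-0.025],[[0.1,-2.8,0],-0.025],[[0.1,-2.8,0],-0.025],[[0.1,-2.8,0],-0.025],[[0,-2.8,0],-0.025],[[0,-2.8,0],-0.025],[[0,-2.5,0],-0.025],[[0,-2,0],-0.02],[[0,-1.3,0],-0.005],[[0,-1,0],0],[[0,0,0],0],[[0,0,0],0],[[0,0,0],0]]'
python3 - <<'E'
from h import *
snap('top','t4');snap('side','s4')
a=cv2.imread('pics/t4.png')[150:240,240:360];b=cv2.imread('pics/s4.png')[110:230,200:320]
cv2.imwrite('pics/c4.png',np.hstack([cv2.resize(a,(400,300),interpolation=3),cv2.resize(b,(300,300),interpolation=3)]))
E
```

```text
time_s: 10.27
ee_pos: [0.5468, -0.2135, 0.1774]
eef_rot: [-3.141, -0.0, 1.194]
force: [0.2, 0.3, -1.0]
grip_width: 0.0495
grip_force: 30.0
```

View pics/c4.png

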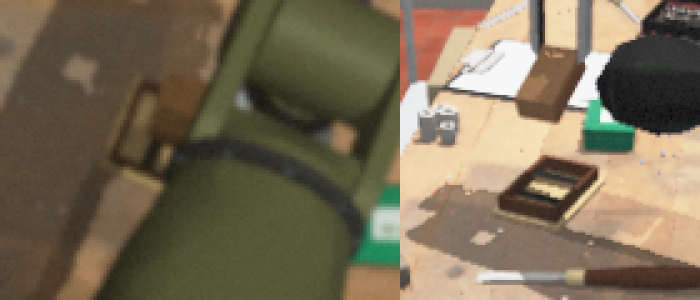

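```bash
python3 - <<'E'
from h import *
th=-.378;c,s=np.cos(th),np.sin(th);w=lambda x,y,z:(.559+c*x-s*y,-.181+s*x+c*y,z)
i=cv2.imread('pics/s4.png')
big=cv2.resize(i[160:205,225:285],(800,600),interpolation=cv2.INTER_CUBIC)
for z,col,(a,b) in((.028,(0,255,0),(.04,.062)),(.028,(255,255,0),(.033,.055))):
  P=np.array([(proj('s4',w(x,y,z))-(225,160)+.5)*(800/60) for x,y in((-a,-b),(-a,b),(a,b),(a,-b))]).round().astype(int)
  cv2.polylines(big,[P],True,col,1)
cv2.imwrite('pics/ov.png',big)
E
```

```text
(no output)
```

View pics/ov.png

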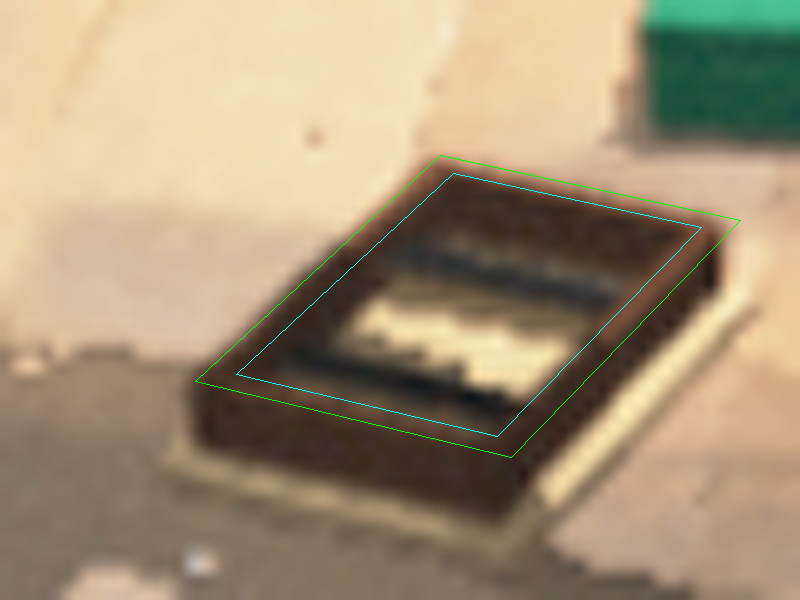

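```bash
python3 -m pendant '[[[0.2,0.6,-0.5],0],[[0.25,0.7,-1],0],[[0.25,0.5,-1.5],0],[[0,0,-1.5],0],[[0,0,-1.5],0],[[0,0,-1.3],0],[[0,0,-1],0],[[0,0,-0.6],0],[[0,0,-0.4],0],[[0,0,0],0],[[0,0,0],0],[[0,0,0],0]]'
python3 - <<'E'
from h import *
snap('side','s5')
a=cv2.imread('pics/s5.png')[130:220,210:330]
cv2.imwrite('pics/c5.png',cv2.resize(a,(800,600),interpolation=3))
E
```

```text
time_s: 11.37
ee_pos: [0.5541, -0.1964, 0.0851]
eef_rot: [3.141, 0.0, 1.193]
force: [0.7, -0.2, -1.1]
grip_width: 0.0498
grip_force: 30.0
```

View pics/c5.png

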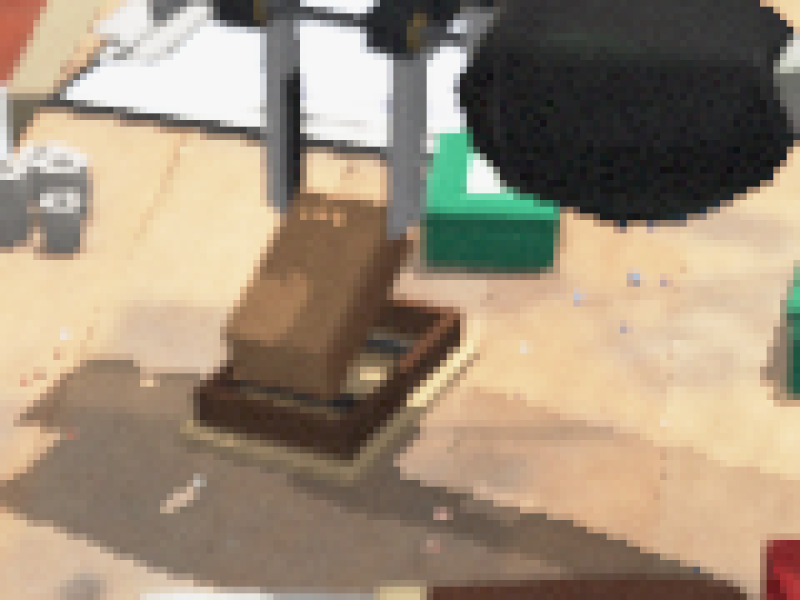

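The block hangs tilted over the stand. Its low end, at about (290,390), is inside the frame at the near end. I've used all my picture views, so from here I'll rely on force readings and numeric image checks.

```bash
python3 -m pendant '[[[0,0,-0.4],0],[[0,0,-0.3],0],[[0,0,-0.2],0],[[0,0,-0.1],0],[[0,0,0],0],[[0,0,0],0]]'; python3 -m pendant '[[[0,0,-0.2],0],[[0,0,-0.2],0],[[0,0,0],0],[[0,0,0],0]]'
```

```text
time_s: 11.92
ee_pos: [0.5538, -0.1963, 0.0744]
eef_rot: [-3.142, -0.0, 1.193]
force: [1.1, -0.1, -2.0]
grip_width: 0.0491
grip_force: 30.0
time_s: 12.25
ee_pos: [0.5537, -0.1964, 0.0703]
eef_rot: [-3.141, 0.0, 1.193]
force: [-0.2, -0.7, -2.4]
grip_width: 0.0498
grip_force: 30.0
```

```bash
python3 -m pendant '[[[0,0,-0.15],0],[[0,0,-0.15],0],[[0,0,0],0],[[0,0,0],0]]'; python3 -m pendant '[[[0,0,-0.15],0],[[0,0,-0.15],0],[[0,0,0],0],[[0,0,0],0]]'
```

```text
time_s: 12.58
ee_pos: [0.5538, -0.1973, 0.0681]
eef_rot: [3.14, 0.001, 1.192]
force: [-3.0, -6.7, 4.1]
grip_width: 0.0497
grip_force: 30.0
time_s: 12.92
ee_pos: [0.5535, -0.1977, 0.0653]
eef_rot: [3.141, 0.002, 1.192]
force: [-8.0, -8.0, 8.5]
grip_width: 0.0495
grip_force: 30.0
```

```bash
python3 -m pendant '[[[-0.07,-0.19,0],0],[[-0.07,-0.19,-0.1],0],[[-0.07,-0.19,-0.1],0],[[0,0,0],0],[[0,0,0],0]]' 0 15; python3 -m pendant '[[[-0.05,-0.13,-0.15],0],[[-0.05,-0.13,-0.15],0],[[0,0,0],0],[[0,0,0],0]]'
```

```text
time_s: 13.33
ee_pos: [0.5517, -0.2019, 0.0623]
eef_rot: [-3.141, -0.0, 1.193]
force: [-1.1, 0.8, -0.7]
grip_width: 0.0496
grip_force: 15.0
time_s: 13.67
ee_pos: [0.5506, -0.2046, 0.0593]
eef_rot: [-3.141, -0.0, 1.193]
force: [-0.1, 1.3, -0.7]
grip_width: 0.0495
grip_force: 15.0
```

```bash
python3 -m pendant '[[[-0.05,-0.13,-0.18],0],[[-0.05,-0.13,-0.18],0],[[-0.05,-0.13,-0.18],0],[[-0.04,-0.1,-0.18],0],[[0,0,0],0],[[0,0,0],0]]'; python3 -m pendant '[[[-0.04,-0.1,-0.18],0],[[-0.04,-0.1,-0.18],0],[[-0.04,-0.1,-0.18],0],[[0,0,0],0],[[0,0,0],0]]'
```

```text
time_s: 14.17
ee_pos: [0.5487, -0.2097, 0.0521]
eef_rot: [-3.141, 0.0, 1.193]
force: [-1.0, 1.0, -0.8]
grip_width: 0.0497
grip_force: 15.0
time_s: 14.58
ee_pos: [0.5475, -0.2126, 0.0467]
eef_rot: [-3.141, 0.0, 1.193]
force: [-0.4, 0.4, -1.2]
grip_width: 0.0498
grip_force: 15.0
```

```bash
python3 -m pendant '[[[-0.02,-0.06,-0.15],0],[[-0.02,-0.05,-0.15],0],[[0,0,0],0],[[0,0,0],0]]'; python3 -m pendant '[[[0,0,-0.12],0],[[0,0,-0.12],0],[[0,0,0],0],[[0,0,0],0]]'
```

```text
time_s: 14.92
ee_pos: [0.5472, -0.2137, 0.0438]
eef_rot: [3.142, 0.0, 1.193]
force: [-0.2, -0.7, 0.4]
grip_width: 0.0499
grip_force: 15.0
time_s: 15.25
ee_pos: [0.5472, -0.2136, 0.0414]
eef_rot: [3.141, -0.0, 1.193]
force: [0.6, -0.3, 0.4]
grip_width: 0.0501
grip_force: 15.0
```

```bash
python3 -m pendant '[[[0,0,-0.1],0],[[0,0,0],0],[[0,0,0],0]]'; python3 -m pendant '[[[0,0,-0.1],0],[[0,0,0],0],[[0,0,0],0]]'; python3 - <<'E'
from h import *
snap('side','s6')
# silhouette check: sharpen predicted edge fit over tilt: score gradient along predicted block upper-face outline
g=cv2.GaussianBlur(cv2.cvtColor(cv2.imread('pics/s6.png'),cv2.COLOR_BGR2GRAY),(0,0),.8).astype(np.float32)
G=np.hypot(cv2.Sobel(g,5,1,0),cv2.Sobel(g,5,0,1))
p=ctrl.get_obs()['ee_pos'];th=-.378;u=np.array((-np.sin(th),np.cos(th)));v=np.array((np.cos(th),np.sin(th)))
for a in(-4,0,4,8,12,16,20):
  C,S=np.cos(np.radians(a)),np.sin(np.radians(a)); best=(0,)
  for dz in(0,.002,.004,-.002):
   for d in(-.004,-.002,0,.002,.004):
    sc=[]
    for (x0,y0,z0),(x1,y1,z1) in(((-.025,.045,.031),(.025,.045,.031)),((-.025,.045,.031),(-.025,-.02,.031)),((.025,.045,.031),(.025,-.02,.031))):
     for t in np.linspace(0,1,25):
      x,y,z=x0+t*(x1-x0),y0+t*(y1-y0)+.036,z0+t*(z1-z0)-.025
      q=p[:2]+v*x+u*(y*C+z*S+d); w=proj('s6',(q[0],q[1],p[2]+.005+dz-y*S+z*C))
      sc.append(cv2.getRectSubPix(G,(1,1),tuple(map(float,w)))[0,0])
    best=max(best,(np.mean(sc).round(1),dz,d))
  print(a,best)
E
```

```text
time_s: 15.5
ee_pos: [0.5472, -0.2136, 0.0404]
eef_rot: [3.142, -0.0, 1.193]
force: [0.4, -1.1, 1.9]
grip_width: 0.0501
grip_force: 15.0
time_s: 15.75
ee_pos: [0.5472, -0.2136, 0.0394]
eef_rot: [3.142, -0.0, 1.193]
force: [-0.2, -0.6, 0.3]
grip_width: 0.0497
grip_force: 15.0
-4 (np.float32(126.3), -0.002, 0.004)
0 (np.float32(133.2), 0, 0.004)
4 (np.float32(130.7), 0.004, 0.002)
8 (np.float32(106.1), 0.004, -0.004)
12 (np.float32(80.2), 0.004, 0.004)
16 (np.float32(66.4), 0.004, 0.004)
20 (np.float32(61.6), 0.004, 0.004)
```

```bash
for i in 1 ; do python3 -m pendant '[[[0,0,-0.1],0],[[0,0,0],0],[[0,0,0],0]]'; python3 -m pendant '[[[0,0,-0.1],0],[[0,0,0],0],[[0,0,0],0]]'; done
```

```text
time_s: 16.05
ee_pos: [0.5472, -0.2137, 0.0389]
eef_rot: [3.141, 0.0, 1.193]
force: [-2.1, 0.1, 6.8]
grip_width: 0.0495
grip_force: 15.0
time_s: 16.3
ee_pos: [0.5472, -0.2136, 0.0386]
eef_rot: [3.141, 0.0, 1.193]
force: [-5.8, 1.2, 15.2]
grip_width: 0.0497
grip_force: 15.0
```

```bash
python3 -m pendant '[[[0,0,0.15],0],[[0,0,0],0],[[0,0,0],0]]'; python3 -m pendant '[[[0,0,0],0],[[0,0,0],0],[[0,0,0],0],[[0,0,0],0],[[0,0,0],0],[[0,0,0],0],[[0,0,0],0],[[0,0,0],0],[[0,0,0],0],[[0,0,0],0]]' 0.8; python3 -m pendant '[[[0,0,1],0],[[0,0,2],0],[[0,0,3],0],[[0,0,3],0],[[0,0,3],0],[[-1,-3,2],0],[[-1,-3.7,0],0],[[-1,-3.7,0],0],[[-1,-3.7,0],0],[[-1,-3.7,0],0],[[-1,-3.7,0],0],[[-1,-3.7,0],0],[[-1,-3.7,0],0],[[0,0,0],0],[[0,0,0],0],[[0,0,0],0]]'
python3 - <<'E'
from h import *
snap('top','t7');snap('side','s7')
a=cv2.imread('pics/t7.png'); h=cv2.cvtColor(a[165:225,260:340],cv2.COLOR_BGR2HSV)
m=((h[...,0]>8)&(h[...,0]<18)&(h[...,1]>120)&(h[...,2]>110)).astype(np.uint8)
n,l,st,_=cv2.connectedComponentsWithStats(m); j=1+st[1:,4].argmax()
ys,xs=np.where(l==j); r=cv2.minAreaRect(np.c_[xs+260,ys+165].astype(np.float32)); print(st[j],r)
B=np.array([back('top0',q,.051)[:2] for q in cv2.boxPoints(r)]);th=-.378;c,s=np.cos(th),np.sin(th);R=np.array([[c,-s],[s,c]])
print('block corners in stand mm',((B-(.559,-.181))@R*1e3).round(1).tolist())
g=cv2.GaussianBlur(cv2.cvtColor(cv2.imread('pics/s7.png'),cv2.COLOR_BGR2GRAY),(0,0),.8).astype(np.float32)
G=np.hypot(cv2.Sobel(g,5,1,0),cv2.Sobel(g,5,0,1))
u=R[:,1];v=R[:,0]
def score(a,dx,dy,dz,f=0):
    sc=[];C,S=np.cos(np.radians(a)),np.sin(np.radians(a));P=[(-.025,.045),(.025,.045),(.025,-.045),(-.025,-.045)]
    for k in range(4):
      for t in np.linspace(0,1,20):
        x=P[k][0]*(1-t)+P[k-1][0]*t;y=P[k][1]*(1-t)+P[k-1][1]*t
        q=np.array((.559,-.181))+v*(x+dx)+u*(y*C+dy); w=proj('s7',(*q,.051+dz-y*S)); sc.append(cv2.getRectSubPix(G,(1,1),tuple(map(float,w)))[0,0])
    return np.mean(sc)
E3=1e-3
print(sorted([(round(float(score(a,x*E3,y*E3,z*E3)),1),a,x,y,z) for a in(-8,-5,-3,0,3,5,8) for x in(-4,-2,0,2,4) for y in(-6,-3,0,3,6) for z in(0,3)])[-6:])
E
```

```text
time_s: 16.55
ee_pos: [0.5471, -0.2135, 0.0387]
eef_rot: [-3.141, -0.0, 1.193]
force: [0.2, -0.1, 1.2]
grip_width: 0.0498
grip_force: 15.0
time_s: 17.38
ee_pos: [0.5472, -0.2136, 0.039]
eef_rot: [3.142, 0.0, 1.193]
force: [0.5, -0.4, 0.3]
grip_width: 0.0749
grip_force: 0.0
time_s: 18.72
ee_pos: [0.4673, -0.5021, 0.1793]
eef_rot: [-3.142, -0.0, 1.193]
force: [0.2, -0.7, -0.6]
grip_width: 0.0753
grip_force: 0.0
[ 15  13  40  29 630] ((294.0171813964844, 192.70689392089844), (34.3536376953125, 22.469135284423828), 21.801406860351562)
block corners in stand mm [[-39.1, 58.1], [27.1, 58.4], [27.4, -41.0], [-38.6, -40.3]]
[(184.1, 0, 0, 3, 0), (184.1, 0, 2, 3, 0), (185.6, 0, 4, 6, 0), (186.6, 0, -2, 6, 0), (195.0, 0, 2, 6, 0), (195.1, 0, 0, 6, 0)]
```

```bash
python3 - <<'E'
from h import *
th=-.378;c,s=np.cos(th),np.sin(th);R=np.array([[c,-s],[s,c]]);u=R[:,1];v=R[:,0];E3=1e-3
for f in('s7','t7'):
  g=cv2.GaussianBlur(cv2.cvtColor(cv2.imread(f'pics/{f}.png'),cv2.COLOR_BGR2GRAY),(0,0),.6).astype(np.float32)
  G=np.hypot(cv2.Sobel(g,5,1,0),cv2.Sobel(g,5,0,1))
  def score(a,dx,dy,dz):
    C,S=np.cos(np.radians(a)),np.sin(np.radians(a));P=[(-.025,.045),(.025,.045),(.025,-.045),(-.025,-.045)];W=[]
    for k in range(4):
      for t in np.linspace(0,1,20):
        x=P[k][0]*(1-t)+P[k-1][0]*t;y=P[k][1]*(1-t)+P[k-1][1]*t
        W.append(proj(f,(*(np.array((.559,-.181))+v*(x+dx)+u*(y*C+dy)),.051+dz-y*S)))
    W=np.array(W,np.float32); return cv2.remap(G,W[:,:1].copy(),W[:,1:].copy(),1).mean()
  print(f,sorted([(round(float(score(a,x*E3,y*E3,z*E3)),1),a,x,y,z) for a in(-6,-4,-2,0,2,4,6) for x in(-2,0,2) for y in(2,4,5,6,7,8,10) for z in(-2,0,2,4)])[-6:])
i=cv2.imread('pics/t7.png'); 
q=lambda y:proj('t7',(*(np.array((.559,-.181))+u*y),.04)).astype(int)
print([(y,i[q(y/1e3)[1],q(y/1e3)[0]].tolist()) for y in range(-64,68,4)])
E
```

```text
s7 [(214.6, 0, 2, 4, -2), (214.7, 0, 2, 7, 0), (214.9, 0, 0, 6, 0), (215.3, 0, 2, 2, -2), (215.6, 0, 0, 10, 2), (215.6, 0, 2, 6, 0)]
t7 [(129.5, 6, 0, 2, 4), (129.7, 4, 0, 2, 2), (130.0, 2, 0, 2, 2), (130.6, 0, 0, 2, 4), (130.8, 4, 0, 2, 4), (131.0, 2, 0, 2, 4)]
[(-64, [66, 99, 123]), (-60, [53, 83, 110]), (-56, [43, 63, 93]), (-52, [70, 108, 128]), (-48, [102, 153, 180]), (-44, [107, 161, 192]), (-40, [77, 133, 182]), (-36, [74, 128, 181]), (-32, [75, 129, 181]), (-28, [73, 129, 179]), (-24, [74, 128, 182]), (-20, [74, 130, 182]), (-16, [74, 129, 180]), (-12, [71, 123, 176]), (-8, [75, 128, 181]), (-4, [76, 130, 182]), (0, [76, 130, 182]), (4, [75, 128, 178]), (8, [70, 126, 177]), (12, [75, 130, 180]), (16, [79, 129, 184]), (20, [75, 129, 179]), (24, [73, 128, 179]), (28, [75, 129, 180]), (32, [74, 127, 179]), (36, [73, 127, 180]), (40, [74, 126, 178]), (44, [70, 123, 173]), (48, [52, 85, 120]), (52, [49, 73, 96]), (56, [41, 67, 95]), (60, [58, 90, 113]), (64, [70, 99, 120])]
```

```bash
python3 -c "
from station import ctrl
print(ctrl.hand_in())"
```

```text
the job is handed in; nothing more can be done
None
```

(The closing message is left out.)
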